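# Bring the solder round on the bench carousel

## Robot

A 6-joint arm with a two-finger parallel gripper is mounted at the origin on a cart in front of the work surface, level with it; the furniture and walls round the work are solid. World frame = base frame: x ahead of the robot, y to its left, z up, the work surface at z = 0. Lengths are in m, angles in rad, forces in N, time in s.
With the tool pointing down it reaches from about 0.35 to 0.975 m from the base axis. Payload 4.9 kg.
Tool frame: the origin (TCP) lies midway between the tips of the shut fingers; the grasp point (between the pads) lies 19 mm behind it; z points along the fingers, y is the line along which they close (so a half turn about z gives the same grasp; the last joint's range is limited). The gripper opens to 85 mm and grips with 20 to 120 N. Pads are 22 mm wide; open, the fingers measure 114 mm over their backs; the gripper's body (76 mm by 85 mm) begins 54 mm behind the grasp point. The pads swing forward as they close: fully open they stand 13 mm farther back than shut.
Start: joints at [-1.263, 0.053, 1.613, -0, 1.476, -0.119], TCP at [0.259, -0.569, 0.231] pointing down, gripper open.
Joint ranges: [-3.01, 3.01], [-1.01, 2.22], [0.06, 2.58], [-1.02, 4.17], [0.09, 2.62], [-3.14, 3.14]. Speed limits (rad/s): [2.57, 2.57, 3.14, 3.14, 3.14, 3.14].

## Interface

Orientations are given as a rotation vector (axis times angle).
In Python, from station import ctrl gives the robot as it stands.
- The arm moves only by the shell command python3 -m handwheel 'ROWS' [FORCE]. ROWS is JSON, a list of rows, each an object with "gripper": the gripper command: -1 is fully open, 1 is shut, values between are in proportion; "offset": the shift along the tool's x, y, z in mm, a list of three; "rotation": the turn, a rotation vector about the tool's x, y, z in rad, a list of three. A call has exactly 8 rows; each row is the pose to reach, as a shift and turn from the pose commanded when the call began, along the tool's axes at that moment; what a row does not reach only later rows make up. A row lasts 1/8 s, in which the tool goes at most 62.5 mm and 10.7 degrees, less where a joint would pass 70% of its speed; a pose out of reach is approached as far as the arm can. A call with a gripper value outside its range is refused whole. The fingers move at their own pace and stop on an object; FORCE is the grip in N (left out, the last holds). Time passes only in rows, so rows that repeat a pose let the fingers close, or fill a call up. It gives the time, the measured TCP pose, the force, the opening and the grip force at its end, in the units of the state.
- ctrl.get_obs(): the state, without advancing time (a new reading comes with each control period).
- ctrl.get_image(name): name is "scene" or "top" or "wrist"; returns a dict with "image" (480x640x3 uint8, red, green, blue), "fovy" (degrees; the focal length in pixels is half the picture's height over the tangent of half this angle, whatever the lens; pixels are square), "cx", "cy" (the principal point, pixels), "xyz" and "attitude" of the camera in the world. Camera axes: x right, y up, looking along -z (the intrinsics and any distortion apply to the point x, -y, -z); pixel columns grow to the right and rows downward; lengths in m; the calibration is good to about 2 mm. A picture is of the moment at which its call begins. There is no depth.
- ctrl.finish_job(): hands the job in; it is judged then, once.
The state is a dict: "t": time; "q": joint angles; "dq": joint speeds; "effort": joint torques, N m; "tool_pos": TCP position; "tool_rot": TCP orientation; "contact_force": force on the tool from outside, world axes, zero at the start; "wrist_torque": the same for the moment, N m; "opening": finger opening in m; "grip_force": force on a finger pad.
Only numpy, scipy, OpenCV 4.12 (cv2) and the standard library are available. Lean on these libraries where they do the work, as an engineer would, in place of code of your own. Each camera call takes 0.05 s, during which the arm holds its last target. There are 200 camera calls.

## Task

Turn the parts carousel by pushing the upright posts on its rim with the fingertips, until the spool of solder stands at the front, right over the pointer on the carousel's foot. The parts on the tray must not be touched or lifted and must stay standing in their compartments; leave the things beside the carousel where they are. Finish with the tray at rest.

Things in the scene. Friction and masses are not known exactly. Their poses are not given: they have to be found in the camera images.
- foot: the carousel's fixed foot: a dark steel disc of 150 mm diameter under the tray, with a flat bright pointer (22 mm wide, 5 mm thick, ending in an arrow tip) that lies on the table and sticks out from under the tray. It does not move. Origin on the turning axis at table height; z up; the pointer runs along the foot's -x axis, its tip 142 mm from the axis. 'Front' is this direction
- tray_axis (a point): point on the vertical turning axis on the tray floor, 22 mm above the table; its axes turn with the tray. Grey tray, 184 mm diameter, underside 16 mm, rim top 37 mm, divider tops 34 mm above the table. Crossed dividers make four compartments, centred on the tray's +x, +y, -x, -y axes 53 mm from the axis
- post (a point): top centre of one of the four like upright black posts (16 mm diameter, from 16 to 76 mm above the table). They stand on 16 mm wide ears outside the rim, 104 mm from the axis, at the dividers' ends: 45 (this one), 135, 225 and 315 degrees counter-clockwise from the tray's +x axis. Beside the ears nothing of the tray lies beyond 92 mm from the axis
- tray (a joint): angle that the tray has turned since the start, rad, growing counter-clockwise seen from above, 0 at the start whatever way the tray then stands (its pose is that of point tray_axis); turns endlessly either way with light friction (about 0.1 N m, so 1 N at a post) and stays where it is left
- spool: the spool of solder: black flanges, 57x63 mm, 38 mm high, standing loose in one of the four compartments, about 53 mm from the axis. Origin at the centre of its underside. To be brought over the pointer
- spot: spot lamp standing on its lens with two pins up, 54x51x62 mm, loose in a compartment. Origin at the centre of its underside
- lampholder: white domed lampholder, 41 mm wide, 40 mm high, loose in a compartment. Origin at the centre of its underside
- tape_roll: flat red roll of insulating tape, 59 mm wide, 19 mm high, loose in a compartment. Origin at the centre of its underside
- tray_small: fixed wooden pen tray with pens, 150x200 mm, walls 46 mm high, just left of the carousel, its long side along y; does not move. Origin at the centre of its underside. Tall blue bins also stand beyond the table's right edge (y below -0.37, x above 0.41), over 0.9 m high: keep the arm off them
- measure: bystander: tape measure standing on edge, 40x75x62 mm, on the table left of the carousel. Origin at the centre of its underside
- stapler: bystander: black desk stapler, 34x153x50 mm, on the table at the left front. Origin at the centre of its underside
- strip: bystander: white terminal strip lying flat, 20x84x16 mm, on the table right of the carousel. Origin at the centre of its underside
There are look-alikes about, which are no part of the job. What is shaped like the spot but pink is not meant.

How it is judged:
At the end, for the whole second after the job is handed in: The spool stands in front of the axis, centred over the pointer line within 12 mm; the tray is at rest; all four parts still stand upright on the tray, within 75 mm of its axis; tape measure, stapler and terminal strip are within 20 mm of where they were (x of spool in the frame of foot below -0.04 m and y of spool in the frame of foot between -0.012 and 0.012 m and velocity of joint tray between -0.05 and 0.05 rad/s and horizontal distance between each of spool, spot, lampholder, tape_roll and tray_axis below 0.075 m and height (world z) of each of spool, spot, lampholder, tape_roll below 0.03 m and angle between each of spool, spot, lampholder, tape_roll's own z axis and vertical below 0.2 rad and distance of each of measure, stapler, strip from where it was at the start of the episode below 0.02 m); the robot touches nothing.
It fails at once if a part on the tray is touched (contact force between any of the fingers, the arm and spool above 0.5 N or contact force between any of the fingers, the arm and spot above 0.5 N or contact force between any of the fingers, the arm and lampholder above 0.5 N or contact force between any of the fingers, the arm and tape_roll above 0.5 N).
It fails at once if a part on the tray is lifted or carried off it (height (world z) of any of spool, spot, lampholder, tape_roll above 0.04 m or horizontal distance between any of spool, spot, lampholder, tape_roll and tray_axis above 0.085 m).
It fails at once if a part on the tray leaves the middle of its compartment (nearer than 33 mm to the axis) or tips over (horizontal distance between any of spool, spot, lampholder, tape_roll and tray_axis below 0.033 m or angle between any of spool, spot, lampholder, tape_roll's own z axis and vertical above 0.5 rad).
It fails at once if a bystander is moved more than 20 mm (distance of any of measure, stapler, strip from where it was at the start of the episode above 0.02 m).
It also fails if it takes over 58 s, if anything falls off the work surface, if the arm or the gripper's body presses on something with over 40 N, if the wrist force passes 120 N, or if a joint passes its speed limit or range.

## Working session

There is one attempt and no reset: what is moved stays moved. The work goes in short steps, Python scripts to look and compute and a shell command to move; the robot and the scene stay as the last step left them, time stands still between calls to the robot, and variables do not carry over. Pictures are saved under pics/ and viewed, at most 10 in all, crops included, and the job is handed in when it is done.

```bash
mkdir -p pics; ls
cat > h.py <<'E'
import numpy as np,cv2
from station import ctrl
from scipy.spatial.transform import Rotation as R
def snap(n,f):
    d=ctrl.get_image(n); cv2.imwrite('pics/'+f,d['image'][:,:,::-1]); 
    np.save('pics/'+f+'.npy',d,allow_pickle=True); return d
E
python3 - <<'E'
from h import *
for n in('scene','top'):
    d=snap(n,n+'1.png'); print({k:v for k,v in d.items() if k!='image'})
print(ctrl.get_obs())
E
```

```text
pics
{'fovy': 50.82704398100167, 'cx': 307.59074294945293, 'cy': 241.39626119365028, 'xyz': array([0.12437114, 0.67600395, 0.43731729]), 'attitude': array([ 0.35686928, -1.41832881, -2.26111154])}
{'fovy': 54.379476267486965, 'cx': 317.99056847910276, 'cy': 243.37248179435383, 'xyz': array([0.3974495 , 0.00942827, 1.01083252]), 'attitude': array([ 0.0949876 , -0.09768087, -1.56197763])}
{'t': 0.1, 'q': array([-1.26299457e+00,  5.33185268e-02,  1.61415821e+00, -1.30104003e-05,
        1.47601994e+00, -1.18987252e-01]), 'dq': array([ 0.00127963, -0.00105053, -0.00257279,  0.00039921,  0.00032475,
        0.00021637]), 'effort': array([ 4.22649146e-04, -3.94906497e+01, -3.71362495e+01, -1.11591739e-04,
        3.91947571e-03, -6.33966565e-06]), 'tool_pos': array([ 0.25854905, -0.56838799,  0.23016789]), 'tool_rot': array([-3.06848220e+00, -6.64922887e-01,  3.02008122e-04]), 'contact_force': array([0.43375012, 0.72616119, 0.61297374]), 'wrist_torque': array([ 0.02249671,  0.00693847, -0.0386457 ]), 'grip_force': 0.0, 'opening': 0.08568532186435841}
```

View pics/top1.png

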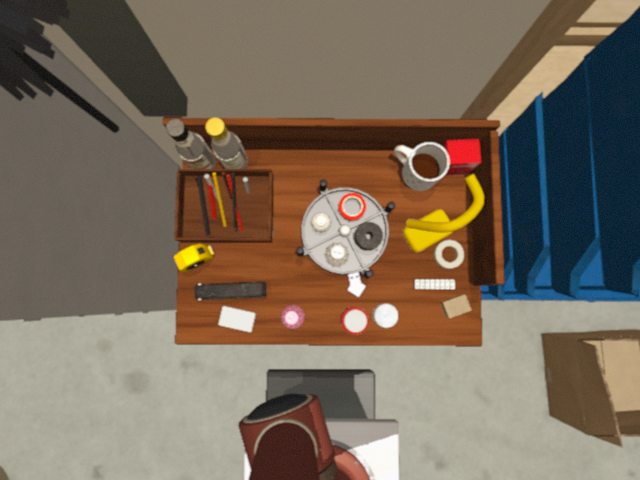

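View pics/scene1.png

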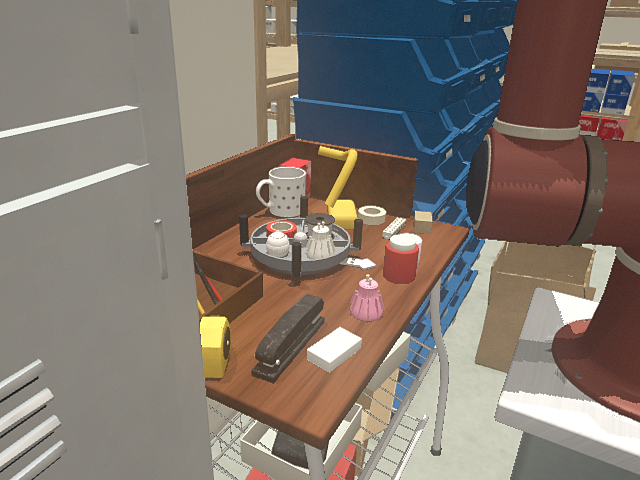

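The top view shows the carousel centred at about (345,231) with the pointer at (356,285). The posts are at (323,186), (389,208), (368,273) and (300,252).

Candidates for the spool:
- Black ring on the tray at (369,236).
- White tape ring beside the tray at (449,254).
- Red tape roll on the tray at (352,207).

The black one on the tray matches the description. I'll check it in a crop and measure.

```bash
cat >> h.py <<'E'
def ray(d,px,z):
    f=240/np.tan(np.radians(d['fovy']/2)); 
    v=np.array([(px[0]-d['cx'])/f,-(px[1]-d['cy'])/f,-1]); v=R.from_rotvec(d['attitude']).apply(v)
    return d['xyz']+v*(z-d['xyz'][2])/v[2]
def load(f): return np.load('pics/'+f+'.npy',allow_pickle=True).item()
E
python3 - <<'E'
from h import *
d=load('top1.png'); im=d['image']
crop=im[160:310,280:480]; cv2.imwrite('pics/c1.png',cv2.resize(crop,None,fx=4,fy=4,interpolation=cv2.INTER_CUBIC)[:,:,::-1])
g=im.max(2)
m=(g<50).astype(np.uint8)
n,l,s,c=cv2.connectedComponentsWithStats(m)
for i in range(1,n):
    if s[i,4]>15 and 280<c[i,0]<420 and 170<c[i,1]<300: print('dark',c[i].round(1),s[i],ray(d,c[i],.06).round(4))
hsv=cv2.cvtColor(im,cv2.COLOR_RGB2HSV)
w=((hsv[...,1]<40)&(hsv[...,2]>190)).astype(np.uint8)
n,l,s,c=cv2.connectedComponentsWithStats(w)
for i in range(1,n):
    if s[i,4]>15 and 280<c[i,0]<480 and 170<c[i,1]<320: print('white',c[i].round(1),s[i],ray(d,c[i],.005).round(4))
for nme,p,z in[('hub',(345,231),.03),('tip',(358,297),.005),('strip',(435,285),.016),('red',(355,320),.04),('white',(386,316),.04),('pink',(292,317),.06),('stapler r',(266,290),.05),('traysmall r front',(272,241),.046),('measure',(212,250),.06),('yellowlamp',(428,230),.05),('whitering',(449,254),.02)]: print(nme,ray(d,p,z).round(3))
E
```

```text
dark [322.3 187.6] [320 186   6   5  24] [ 0.6318 -0.      0.06  ]
dark [387.7 209. ] [385 207   6   5  22] [ 0.5875 -0.1357  0.06  ]
white [335.4 198.5] [328 193  18  17 121] [ 0.6211 -0.0295  0.005 ]
white [320.  223.5] [304 199  36  49 995] [0.5652 0.004  0.005 ]
white [357.8 218.2] [337 199  44  36 328] [ 0.5775 -0.0786  0.005 ]
white [351.1 207.9] [344 202  16  13 168] [ 0.6004 -0.0639  0.005 ]
white [378.7 221.8] [371 217  13  15  77] [ 0.57   -0.1241  0.005 ]
white [364.7 252.8] [349 229  34  38 292] [ 0.5016 -0.0931  0.005 ]
white [336.3 255.1] [310 236  52  36 874] [ 0.4963 -0.0318  0.005 ]
white [449.5 253.7] [436 240  27  28 333] [ 0.501  -0.2768  0.005 ]
white [355.4 283.9] [348 271  17  26 279] [ 0.4345 -0.0727  0.005 ]
white [434.3 283.9] [415 279  40  10 369] [ 0.4357 -0.2423  0.005 ]
white [386.  315.3] [375 304  23  24 443] [ 0.3682 -0.1378  0.005 ]
white [291.  317.4] [286 312  11  12 103] [0.3625 0.0644 0.005 ]
hub [ 0.545 -0.049  0.03 ]
tip [ 0.407 -0.078  0.005]
strip [ 0.433 -0.241  0.016]
red [ 0.359 -0.069  0.04 ]
white [ 0.368 -0.133  0.04 ]
pink [0.365 0.059 0.06 ]
stapler r [0.419 0.114 0.05 ]
traysmall r front [0.521 0.104 0.046]
measure [0.5   0.225 0.06 ]
yellowlamp [ 0.546 -0.221  0.05 ]
whitering [ 0.499 -0.271  0.02 ]
```

View pics/c1.png

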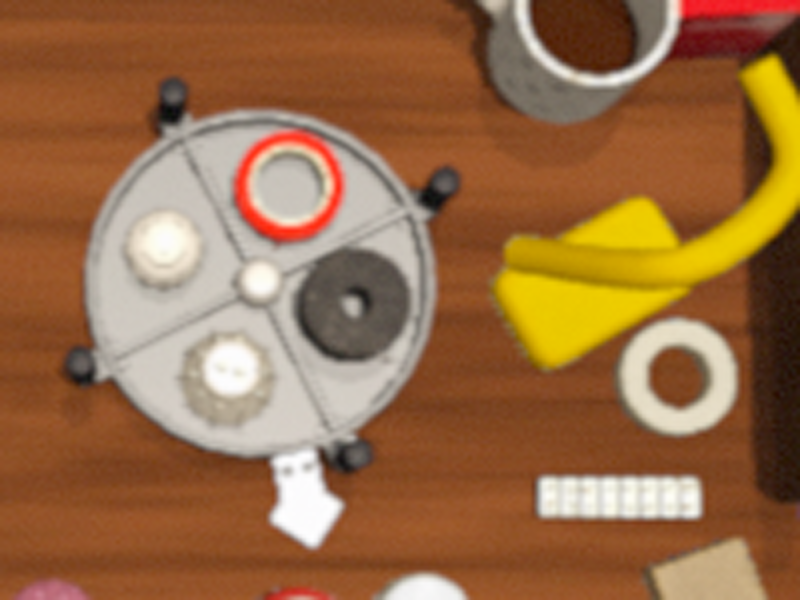

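The crop confirms the choice: the spool is the black ring at crop (354,303), its front compartment post is at (350,455) and the pointer tip is at (313,549).

Run:
```python
from h import *
d=load('top1.png')
p=lambda x,y,z: ray(d,(280+x/4-.4,160+y/4-.4),z)[:2]
P=[p(173,86,.076),p(447,180,.076),p(358,456,.076),p(76,366,.076)]
ax=p(260,284,.037); tip=p(313,549,.004); sp=p(354,303,.060); hub=p(260,281,.04)
print('posts',np.round(P,4),'mean',np.mean(P,0).round(4),'axis',ax.round(4),'hub',hub.round(4))
print('tip',tip.round(4),'spool',sp.round(4), 'parts',[p(*q).round(3) for q in[(290,186,.041),(164,245,.055),(228,375,.07)]])
A=(ax+np.mean(P,0))/2
an=lambda v:np.degrees(np.arctan2(*(v-A)[::-1]))
print(A,[ (an(q).round(1),np.linalg.norm(q-A).round(4)) for q in P], 'tip',an(tip),np.linalg.norm(tip-A),'spool',an(sp),np.linalg.norm(sp-A))
```

```text
posts [[ 0.6415 -0.0009]
 [ 0.5934 -0.1408]
 [ 0.4526 -0.0944]
 [ 0.4969  0.0471]] mean [ 0.5461 -0.0473] axis [ 0.5451 -0.0478] hub [ 0.5463 -0.0476]
tip [ 0.4069 -0.078 ] spool [ 0.5321 -0.0947] parts [array([ 0.597, -0.063]), array([0.563, 0.003]), array([ 0.493, -0.03 ])]
[ 0.54561678 -0.04750367] [(np.float64(25.9), np.float64(0.1066)), (np.float64(-62.9), np.float64(0.1048)), (np.float64(-153.2), np.float64(0.1042)), (np.float64(117.3), np.float64(0.1064))] tip -167.5984919558753 0.14204007411516145 spool -105.97272652450073 0.049099090080191754
```

```bash
cat > rel.py <<'E'
import sys
from h import *
# python3 rel.py x y z yaw_deg ... -> offset mm and rotation from the present pose (tool x axis at yaw, tool down)
o=ctrl.get_obs(); T=R.from_rotvec(o['tool_rot']); a=np.array(sys.argv[1:],float).reshape(-1,4)
print('now',o['tool_pos'].round(4),'yaw',np.degrees(np.arctan2(*T.as_matrix()[:2,0][::-1])).round(1),'F',o['contact_force'].round(1))
for x,y,z,w in a:
    D=R.from_euler('z',w,degrees=True)*R.from_euler('x',180,degrees=True)
    print((T.inv().apply([x,y,z]-o['tool_pos'])*1000).round(0),(T.inv()*D).as_rotvec().round(3))
E
python3 -m handwheel '[{"gripper":0,"offset":[27,-31,0],"rotation":[0,0,-0.1]},{"gripper":0,"offset":[54,-63,0],"rotation":[0,0,-0.2]},{"gripper":0,"offset":[81,-94,0],"rotation":[0,0,-0.3]},{"gripper":0,"offset":[108,-126,0],"rotation":[0,0,-0.4]},{"gripper":0,"offset":[135,-157,0],"rotation":[0,0,-0.5]},{"gripper":0,"offset":[162,-189,0],"rotation":[0,0,-0.6]},{"gripper":0,"offset":[189,-220,0],"rotation":[0,0,-0.7]},{"gripper":0,"offset":[215,-252,0],"rotation":[0,0,-0.8]}]'
python3 rel.py .498 .045 .2 116.5
```

```text
t: 1.1
tool_pos: [0.3501, -0.249, 0.2308]
tool_rot: [-2.566, -1.812, -0.0]
contact_force: [0.6, 0.4, -0.7]
opening: 0.0434
grip_force: 0.0
now [ 0.3501 -0.249   0.2308] yaw 70.5 F [ 0.6  0.4 -0.7]
[327.  41.  31.] [-0.    -0.001 -0.804]
```

```bash
python3 -m handwheel '[{"gripper":0,"offset":[46,6,4],"rotation":[0,0,-0.12]},{"gripper":0,"offset":[93,12,9],"rotation":[0,0,-0.24]},{"gripper":0,"offset":[140,18,13],"rotation":[0,0,-0.36]},{"gripper":0,"offset":[187,24,18],"rotation":[0,0,-0.48]},{"gripper":0,"offset":[234,30,22],"rotation":[0,0,-0.6]},{"gripper":0,"offset":[281,36,27],"rotation":[0,0,-0.72]},{"gripper":0,"offset":[327,41,31],"rotation":[0,0,-0.804]},{"gripper":0,"offset":[327,41,31],"rotation":[0,0,-0.804]}]'
python3 - <<'E'
from h import *
snap('wrist','w1.png'); d=load('w1.png'); print({k:v for k,v in d.items() if k!='image'})
snap('scene','s2.png')
T=R.from_rotvec(d['attitude'])
f=240/np.tan(np.radians(d['fovy']/2))
def proj(p):
    v=T.inv().apply(np.array(p)-d['xyz']); return (d['cx']+f*v[0]/-v[2], d['cy']-f*v[1]/-v[2])
A=np.array([.546,-.0475])
for a in(116.5,26.5,-63.5,-153.5):
    a=np.radians(a); print(np.round(proj([*(A+.104*np.array([np.cos(a),np.sin(a)])),.076]),0))
E
```

```text
t: 2.1
tool_pos: [0.499, 0.0458, 0.1992]
tool_rot: [-1.65, -2.671, 0.001]
contact_force: [-1.2, -0.0, 0.2]
opening: 0.0427
grip_force: 0.0
{'fovy': 71.21996485788608, 'cx': 315.383360654296, 'cy': 237.0304690690819, 'xyz': array([0.46803082, 0.10918601, 0.34164311]), 'attitude': array([-0.27906215, -0.06400954,  0.46098729])}
[316. 229.]
[430. 341.]
[315. 432.]
[201. 340.]
```

View pics/w1.png

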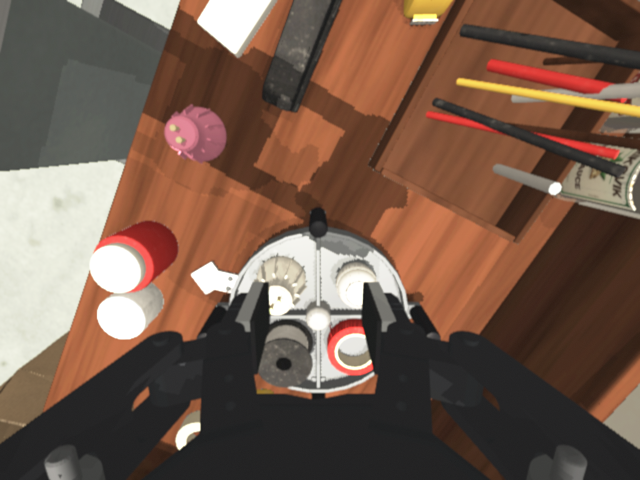

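The wrist view shows the chosen post top at about (318,228), against a predicted (316,229), midway between the open fingers. I can descend straight down to straddle it.

```bash
python3 -m handwheel '[{"gripper":0,"offset":[0,0,30],"rotation":[0,0,0]},{"gripper":0,"offset":[0,0,60],"rotation":[0,0,0]},{"gripper":0,"offset":[0,0,90],"rotation":[0,0,0]},{"gripper":0,"offset":[0,0,110],"rotation":[0,0,0]},{"gripper":0,"offset":[0,0,125],"rotation":[0,0,0]},{"gripper":0,"offset":[0,0,140],"rotation":[0,0,0]},{"gripper":0,"offset":[0,0,155],"rotation":[0,0,0]},{"gripper":0,"offset":[0,0,155],"rotation":[0,0,0]}]'
python3 - <<'E'
from h import *
d=snap('scene','s3.png'); cv2.imwrite('pics/s3c.png',cv2.resize(d['image'][130:330,180:440,::-1],None,fx=3,fy=3))
# way points: tool centre on r=0.104 circle as angle falls from 116.5 in the present tool frame
o=ctrl.get_obs(); T=R.from_rotvec(o['tool_rot']); A=np.array([.546,-.0475])
for a in np.arange(116.5,39,-4):
    r=np.radians(a); p=np.array([*(A+.104*np.array([np.cos(r),np.sin(r)])),o['tool_pos'][2]])
    print(a,(T.inv().apply(p-o['tool_pos'])*1000).round(0), np.radians(116.5-a).round(2))
E
```

```text
t: 3.2
tool_pos: [0.4979, 0.0435, 0.0439]
tool_rot: [-1.655, -2.667, 0.002]
contact_force: [-0.6, 0.6, -0.3]
opening: 0.0425
grip_force: 0.0
116.5 [ 1.  2. -0.] 0.0
112.5 [ 1.  9. -0.] 0.07
108.5 [ 0. 16. -0.] 0.14
104.5 [-1. 23. -0.] 0.21
100.5 [-2. 30. -0.] 0.28
96.5 [-5. 37. -0.] 0.35
92.5 [-7. 44. -0.] 0.42
88.5 [-11.  51.  -0.] 0.49
84.5 [-14.  57.  -0.] 0.56
80.5 [-18.  63.  -0.] 0.63
76.5 [-23.  69.  -0.] 0.7
72.5 [-28.  74.  -0.] 0.77
68.5 [-33.  79.  -0.] 0.84
64.5 [-38.  84.  -0.] 0.91
60.5 [-44.  88.  -0.] 0.98
56.5 [-50.  92.  -0.] 1.05
52.5 [-57.  95.  -0.] 1.12
48.5 [-63.  98.  -0.] 1.19
44.5 [-70. 101.  -0.] 1.26
40.5 [-77. 103.  -0.] 1.33
```

View pics/s3c.png

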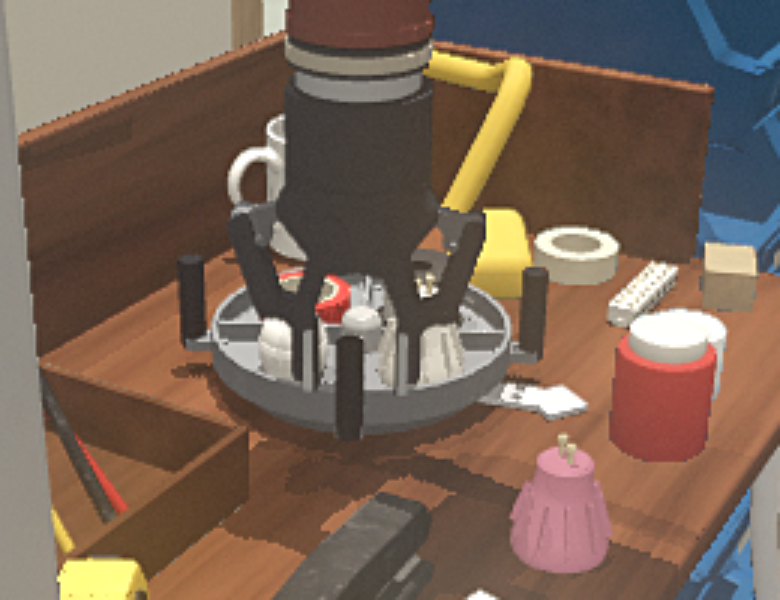

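```bash
python3 -m handwheel '[{"gripper":0,"offset":[1,6,0],"rotation":[0,0,0.04]},{"gripper":0,"offset":[1,11,0],"rotation":[0,0,0.09]},{"gripper":0,"offset":[0,16,0],"rotation":[0,0,0.14]},{"gripper":0,"offset":[-1,21,0],"rotation":[0,0,0.19]},{"gripper":0,"offset":[-2,27,0],"rotation":[0,0,0.25]},{"gripper":0,"offset":[-4,32,0],"rotation":[0,0,0.31]},{"gripper":0,"offset":[-6,39,0],"rotation":[0,0,0.37]},{"gripper":0,"offset":[-7,44,0],"rotation":[0,0,0.42]}]'
python3 - <<'E'
from h import *
d=snap('top','t4.png'); cv2.imwrite('pics/t4c.png',cv2.resize(d['image'][160:310,280:480,::-1],None,fx=4,fy=4))
o=ctrl.get_obs(); T=R.from_rotvec(o['tool_rot']); A=np.array([.546,-.0475])
print(o['tool_pos'],o['contact_force'].round(1))
for a in np.arange(92.5,39,-4):
    r=np.radians(a); p=np.array([*(A+.104*np.array([np.cos(r),np.sin(r)])),.0435])
    print(a,(T.inv().apply(p-o['tool_pos'])*1000).round(0), np.radians(92.5-a).round(2))
E
```

```text
t: 4.25
tool_pos: [0.5422, 0.0567, 0.0462]
tool_rot: [2.178, 2.263, 0.0]
contact_force: [-1.4, -0.1, 0.5]
opening: 0.0428
grip_force: 0.5
[0.54290689 0.05689079 0.04637574] [-0.1 -0.2 -0.1]
92.5 [-0. -1.  3.] 0.0
88.5 [-1.  6.  3.] 0.07
84.5 [-1. 13.  3.] 0.14
80.5 [-3. 20.  3.] 0.21
76.5 [-4. 27.  3.] 0.28
72.5 [-6. 34.  3.] 0.35
68.5 [-9. 41.  3.] 0.42
64.5 [-12.  47.   3.] 0.49
60.5 [-16.  54.   3.] 0.56
56.5 [-20.  60.   3.] 0.63
52.5 [-24.  66.   3.] 0.7
48.5 [-29.  71.   3.] 0.77
44.5 [-34.  76.   3.] 0.84
40.5 [-40.  81.   3.] 0.91
```

View pics/t4c.png

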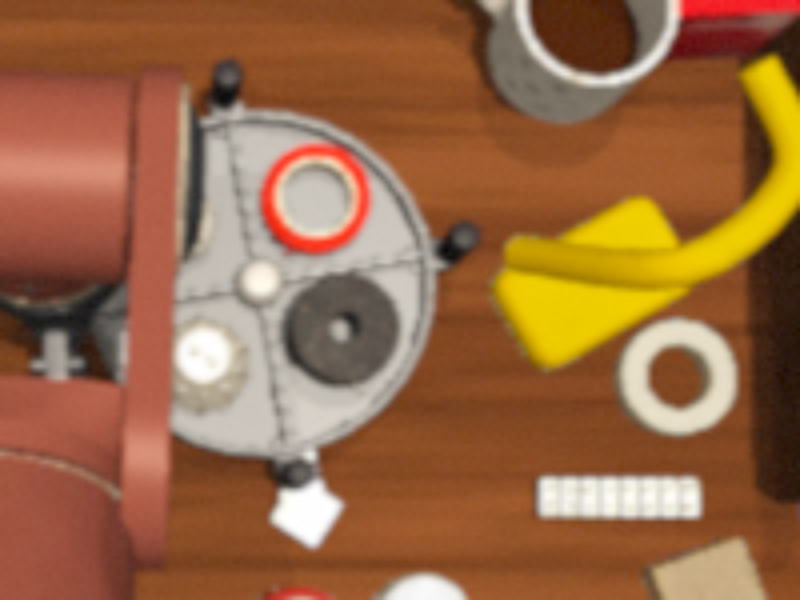

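```bash
python3 -m handwheel '[{"gripper":0,"offset":[-1,6,1],"rotation":[0,0,0.07]},{"gripper":0,"offset":[-1,13,2],"rotation":[0,0,0.14]},{"gripper":0,"offset":[-3,20,2],"rotation":[0,0,0.21]},{"gripper":0,"offset":[-4,27,2],"rotation":[0,0,0.28]},{"gripper":0,"offset":[-6,34,2],"rotation":[0,0,0.35]},{"gripper":0,"offset":[-9,41,2],"rotation":[0,0,0.42]},{"gripper":0,"offset":[-12,47,2],"rotation":[0,0,0.49]},{"gripper":0,"offset":[-14,50,2],"rotation":[0,0,0.52]}]'
python3 - <<'E'
from h import *
d=snap('top','t5.png'); cv2.imwrite('pics/t5c.png',cv2.resize(d['image'][160:310,280:480,::-1],None,fx=4,fy=4))
o=ctrl.get_obs(); T=R.from_rotvec(o['tool_rot']); A=np.array([.546,-.0475])
v=o['tool_pos'][:2]-A
print(o['tool_pos'],o['contact_force'].round(1),np.degrees(np.arctan2(v[1],v[0])),np.linalg.norm(v),T.as_matrix()[:2,0])
E
```

```text
t: 5.3
tool_pos: [0.5925, 0.045, 0.0439]
tool_rot: [-2.686, -1.629, -0.001]
contact_force: [-0.9, 1.2, 0.9]
opening: 0.0426
grip_force: 0.6
[0.5928352  0.0446367  0.04393046] [-0.4  0.1  0.3] 63.05472131330857 0.10335718224387852 [0.46257048 0.88658236]
```

View pics/t5c.png

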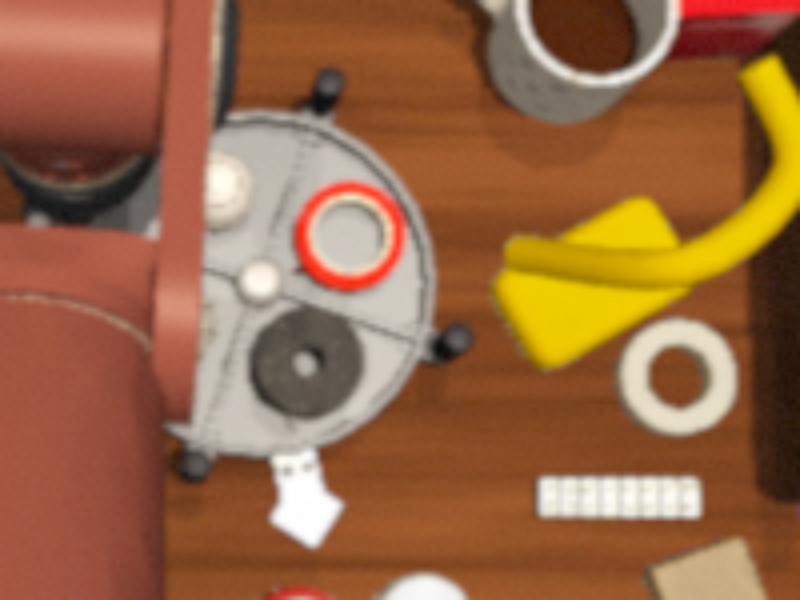

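The spool is now at crop (307,363), close to the pointer line. I'll work out the remaining angle.

Run:
```python
from h import *
d=load('t5.png')
p=lambda x,y,z: ray(d,(280+x/4-.4,160+y/4-.4),z)[:2]
A=np.array([.546,-.0475]); sp=p(307,363,.06); tip=p(313,549,.004)
an=lambda v:np.degrees(np.arctan2(*(v-A)[::-1]))
print(an(sp),an(tip),np.linalg.norm(sp-A)); rem=(an(sp)-an(tip)); print(rem)
o=ctrl.get_obs(); T=R.from_rotvec(o['tool_rot'])
for f in(.25,.5,.75,1):
    a=63-rem*f;r=np.radians(a); q=np.array([*(A+.104*np.array([np.cos(r),np.sin(r)])),.0435])
    print(a,(T.inv().apply(q-o['tool_pos'])*1000).round(1), np.radians(rem*f).round(2))
```

```text
-153.0205444560172 -167.63016001109256 0.05057181376963534
14.60961555507535
59.34759611123116 [0.5 6.7 0.4] 0.06
55.695192222462325 [-0.1 13.3  0.4] 0.13
52.04278833369349 [-1.1 19.9  0.5] 0.19
48.39038444492465 [-2.5 26.4  0.5] 0.25
```

```bash
python3 -m handwheel '[{"gripper":0,"offset":[0,5,0],"rotation":[0,0,0.05]},{"gripper":0,"offset":[0,10,0],"rotation":[0,0,0.1]},{"gripper":0,"offset":[-1,15,0],"rotation":[0,0,0.15]},{"gripper":0,"offset":[-1,20,0],"rotation":[0,0,0.19]},{"gripper":0,"offset":[-2,23,0],"rotation":[0,0,0.22]},{"gripper":0,"offset":[-2.5,25,0],"rotation":[0,0,0.24]},{"gripper":0,"offset":[-2.5,26.5,0],"rotation":[0,0,0.25]},{"gripper":0,"offset":[-2.5,26.5,0],"rotation":[0,0,0.25]}]'
python3 - <<'E'
from h import *
d=snap('top','t6.png'); cv2.imwrite('pics/t6c.png',cv2.resize(d['image'][160:310,280:480,::-1],None,fx=4,fy=4))
E
```

```text
t: 6.35
tool_pos: [0.6145, 0.0301, 0.0433]
tool_rot: [2.868, 1.282, 0.0]
contact_force: [-0.3, 0.0, 0.4]
opening: 0.0426
grip_force: 0.0
```

View pics/t6c.png

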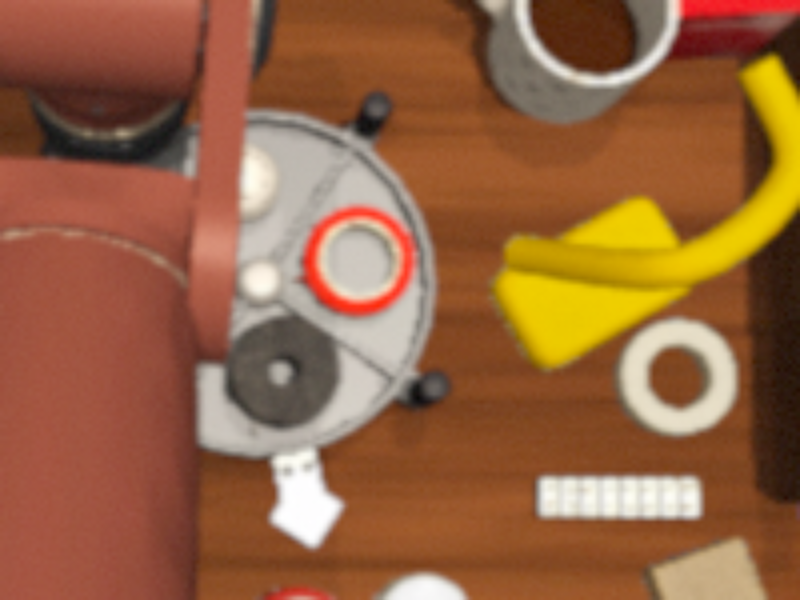

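Spool is at crop (282,372), nearly in line with the pointer base at (296,465) and tip (313,549). I'll back off tangentially, lift clear, and measure.

Run:
```python
from h import *
d=load('t6.png')
p=lambda x,y,z: ray(d,(280+x/4-.4,160+y/4-.4),z)[:2]
A=np.array([.546,-.0475]); sp=p(282,372,.06); tip=p(313,549,.004); u=(tip-A)/np.linalg.norm(tip-A); v=sp-A
print('along',v@u,'lateral',u[0]*v[1]-u[1]*v[0])
```

```text
along 0.05080063505647172 lateral -0.0007627117362108138
```

```bash
python3 -m handwheel '[{"gripper":0,"offset":[0,-5,0],"rotation":[0,0,0]},{"gripper":0,"offset":[0,-10,0],"rotation":[0,0,0]},{"gripper":0,"offset":[0,-12,0],"rotation":[0,0,0]},{"gripper":0,"offset":[0,-12,-20],"rotation":[0,0,0]},{"gripper":0,"offset":[0,-12,-50],"rotation":[0,0,0]},{"gripper":0,"offset":[0,-12,-90],"rotation":[0,0,0]},{"gripper":0,"offset":[0,-12,-130],"rotation":[0,0,0]},{"gripper":0,"offset":[0,-12,-160],"rotation":[0,0,0]}]'
python3 -m handwheel '[{"gripper":0,"offset":[10,0,-20],"rotation":[0,0,0]},{"gripper":0,"offset":[30,0,-30],"rotation":[0,0,0]},{"gripper":0,"offset":[50,0,-30],"rotation":[0,0,0]},{"gripper":0,"offset":[70,0,-30],"rotation":[0,0,0]},{"gripper":0,"offset":[80,0,-30],"rotation":[0,0,0]},{"gripper":0,"offset":[80,0,-30],"rotation":[0,0,0]},{"gripper":0,"offset":[80,0,-30],"rotation":[0,0,0]},{"gripper":0,"offset":[80,0,-30],"rotation":[0,0,0]}]'
python3 - <<'E'
from h import *
d=snap('top','t7.png'); cv2.imwrite('pics/t7.png',cv2.resize(d['image'][160:310,280:480,::-1],None,fx=4,fy=4))
E
```

```text
t: 7.4
tool_pos: [0.6064, 0.0382, 0.2076]
tool_rot: [2.866, 1.281, 0.006]
contact_force: [0.5, -0.3, -0.2]
opening: 0.0425
grip_force: 0.0
t: 8.4
tool_pos: [0.6585, 0.0975, 0.2333]
tool_rot: [2.868, 1.281, -0.0]
contact_force: [-0.6, 0.1, 0.1]
opening: 0.0426
grip_force: 0.0
```

View pics/t7.png

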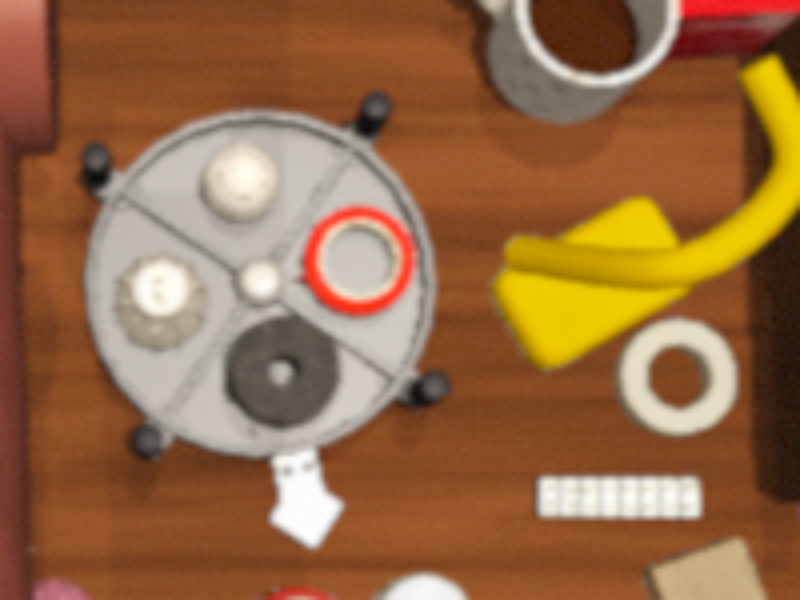

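The tray is unchanged since the lift: the spool is still at (282,372), less than 1 mm off the pointer line, and all four parts are standing. The arm is clear, so I'm handing in.

```bash
python3 -c "
from station import ctrl; print(ctrl.finish_job())"
```

```text
the job is handed in; nothing more can be done
None
```

I turned the carousel about 62° clockwise by pushing one post. The spool now stands over the pointer, about 1 mm off its line by my measurement, with all four parts upright and the arm clear; the job is handed in at about 8.5 s, but no verdict was returned.

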